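Refit the lever handle of a bench valve and shut the valve

ROBOT

A 6-joint arm with a two-finger parallel gripper is mounted at the origin on a cart in front of the work surface, level with it; the furniture and walls round the work are solid. World frame = base frame: x ahead of the robot, y to its left, z up, the work surface at z = 0. Lengths are in mm, angles in rad, forces in N, time in s.
With the tool pointing down it reaches from about 250 to 775 mm from the base axis. Payload 8.9 kg.
Tool frame: the origin (TCP) lies at the very end of the fingers, on their centre line; the grasp point (between the pads) lies r.pinch_z behind it (r.pinch_z is the distance from the TCP to the grasp point, in mm); x points along the fingers, z is the direction in which the jaws open and shut, and the axes are right-handed (so a half turn about x gives the same grasp; the last joint's range is limited). The gripper opens to 85 mm and grips with 20 to 120 N. Pads are 22 mm wide; open, the fingers measure 114 mm over their backs; the gripper's body (76 mm by 85 mm) begins 54 mm behind the grasp point. The pads swing forward as they close: fully open they stand 13 mm farther back than shut.
Start: joints at [-1.341, 0.291, -0.153, 1.127, 0, 1.431], TCP at [189.262, -489.697, 231.305] pointing down, gripper open.
Joint ranges: [-2.52, 2.52], [-0.91, 1.74], [-1.3, 1.37], [-1.96, 2.02], [-1.52, 1.47], [-3.14, 3.14]. Speed limits (rad/s): [2.22, 2.22, 2.79, 3.14, 3.14, 3.14].

INTERFACE

Orientations are given as a unit quaternion [x, y, z, w].
In Python, from cell import r gives the robot as it stands.
- The arm moves only by the tool play_rows, never from a script. Its argument "increments" is a list of rows, each an object of numbers: "grip": the finger opening in mm, from 0 to 85.4; "tx", "ty", "tz": the shift along the tool's x, y, z in mm; "turn": the turn about the tool's x in degrees. In form: [{"grip": .., "tx": .., "ty": .., "tz": .., "turn": ..}, ...]. A call has 1 to 5 rows; each row is the pose to reach, as a shift and turn from the pose commanded when the call began, along the tool's axes at that moment; what a row does not reach only later rows make up. A row lasts 1/12 s, in which the tool goes at most 41.7 mm and 7.16 degrees, less where a joint would pass 70% of its speed; a pose out of reach is approached as far as the arm can. A call with a gripper value outside its range is refused whole. The fingers move at their own pace and stop on an object; "squeeze" is the grip in N (left out, the last holds). Time passes only in rows, so rows that repeat a pose let the fingers close. It gives the time, the measured TCP pose, the force and the opening at its end, in the units of the state.
- r.state(): the state, without advancing time (a new reading comes with each control period).
- r.camera(name): name is "scene" or "top" or "wrist"; returns the picture (420x560x3 uint8, red, green, blue); there is no depth.
- r.camera_model(name): a dict with "fx", "fy", "cx", "cy" (pixels), "k1" (the pictures are not rectified: a ray, as slopes to the right and down, at radius r is drawn at 1 + k1 r^2 times it, then the intrinsics apply), "R" (3x3) and "t" (3): a world point X has camera coordinates R X + t. Camera axes: x right, y down, z forward; pixel columns grow to the right and rows downward; lengths in mm; the calibration is good to about 2 mm. A picture is of the moment at which its call begins: read the wrist's pose just before it. camera_model takes no time and is no camera call; for the wrist camera it gives the pose at the moment of the call.
- r.job_done(): hands the job in, once; it reports no verdict.
The state is a dict: "clock": time; "q": joint angles; "qd": joint speeds; "tau": joint torques, N m; "position": TCP position; "tool_rot": TCP orientation; "wrist_force": force on the tool from outside, world axes, zero at the start; "moment": the same for the moment, N m; "width": finger opening in mm.
Only numpy, scipy, OpenCV 4.12 (cv2) and the standard library are available. Lean on these libraries where they do the work, as an engineer would, in place of code of your own. Each camera call takes 0.05 s, during which the arm holds its last target.

TASK

The lever handle has come off the small brass valve. Turn it so that the keyway in its bore meets the rib on the valve's stem, slide it down the stem until it sits fully home on the round collar, then use it to turn the stem clockwise (seen from above) all the way to its stop, so that the lever lies straight across the pipe and the valve is shut. Leave the handle on the stem, let go, and leave the flask, the weighing bottle and the big beaker standing where they are.

Things in the scene. Friction and masses are not known exactly. Their poses are not given: they have to be found in the camera images.
- valve: Small brass valve on an aluminium plate (84 x 74 x 8 mm), fixed to the bench. Origin: on the bench, straight below the stem's axis. Its pipe, 142 mm long with a ribbed hose end each side, runs along the valve's y axis, 27 mm above the bench. The upright stem rises from a round steel collar (48 mm wide, top 56 mm above the bench). Lever along the pipe = open, across it = shut.
- stem_seat (a point): Point on the stem's axis at the collar's top, 56 mm above the bench; z up, x along the rib (turns with the stem). The stem is a round steel shaft, 20 mm across. A rib 6.4 mm wide runs up its side, reaching 16 mm from the axis, from the collar to 17 mm above it, then a 3 mm tall, 4 mm wide lead-in (to 20 mm); above that the stem is plain round.
- stem_tip (a point): Top of the stem on its axis, 34 mm above stem_seat, same axes. The last 5 mm taper to 13 mm across.
- stem (a joint): Angle of the valve stem in rad: 0 = open (rib along the valve's +y axis), grows clockwise seen from above, 1.571 = the stop, shut (rib along the valve's +x axis). Somewhere between 0.2 and 0.8 at the start. It is stiff (about 0.22 N m) and stays where it is left.
- handle: Loose lever handle, about 0.18 kg, flat on the bench, right way up: steel hub 30 mm high with an upright bore right through it, and a grey ribbed lever. Origin: on the bore's axis at the hub's underside; z up, x along the lever. The hub reaches 19 mm to each side (y: flat faces 38 mm apart, good to grip from above), 19 mm back, 26 mm towards the lever. Fitted, the origin meets stem_seat.
- handle_keyway (a point): Middle of the keyway at the hub's underside, 14 mm from the bore's axis along the handle's x. The bore is 22.4 mm across; the keyway, 9 mm wide and reaching 17.5 mm from the axis, is on the lever's side and goes right through. It takes the rib with about 0.1 rad of play each way.
- lever_tip (a point): End of the lever, 113 mm from the bore's axis, 20 mm above the hub's underside. The lever is at most 20 mm wide and spans 14 to 26 mm above the hub's underside. The handle's centre of mass lies about 14 mm from the bore's axis towards it.
- flask_amber: Conical flask, 66 mm wide, 105 mm tall, a bystander at the right of the work. Origin: centre of its underside.
- weighing_bottle: Small lidded glass weighing bottle, 41 mm wide, 52 mm tall, a bystander at the left of the work. Origin: centre of its underside.
- beaker_250: The big glass beaker, 75 mm wide, 93 mm tall, a bystander behind the work. Origin: centre of its underside.

How it is judged:
By the outcome, as a careful person would: the job done as asked, in the order asked, and still so for the second after the job is handed in, with the robot touching nothing.
It also fails if it takes over 48 s, if anything falls off the work surface, if the arm or the gripper's body presses on something with over 40 N, if the wrist force passes 120 N, or if a joint passes its speed limit or range.

## Working session

There is one attempt and no reset: what is moved stays moved. The work goes in short steps, Python scripts to look and compute and a tool call to move; the robot and the scene stay as the last step left them, time stands still between calls to the robot, and variables do not carry over. Pictures are saved under pics/ and viewed, and the job is handed in when it is done.

Besides the shell and the picture viewer there is one more tool, called after "Call:" as a command line: name --argument value ..., lists and objects as JSON in quotes. play_rows: Moves the arm, as the interface text tells. Its arguments: {"type":"object","properties":{"increments":{"type":"array"},"squeeze":{"type":"number"}},"required":["increments"]}

```bash
mkdir -p pics; ls
python3 - <<'E'
from cell import r
import cv2
s=r.state();print(s, r.pinch_z)
for n in("scene","top","wrist"):
    m=r.camera_model(n);print(n,m)
    cv2.imwrite(f"pics/a_{n}.png",r.camera(n)[:,:,::-1])
E
```

```text
pics
{'clock': 0.0, 'q': array([-1.34129689e+00,  2.91236851e-01, -1.54136672e-01,  1.12670693e+00,
        2.67522615e-06,  1.43152853e+00]), 'qd': array([ 0.0022452 ,  0.00297318, -0.00056387,  0.00058348, -0.00020612,
        0.00058512]), 'tau': array([ 2.92957950e-03, -5.37141001e+01,  3.31374693e+01,  1.57434930e-02,
        2.51380943e-04, -1.86179426e-05]), 'position': array([ 189.16253374, -489.26038059,  230.75101121]), 'tool_rot': array([ 0.40016125,  0.58352947, -0.3995474 ,  0.58286037]), 'wrist_force': array([-0.54668483, -0.13547276, -0.02369232]), 'moment': array([ 0.00825537,  0.01689817, -0.02601508]), 'width': 84.9803014213482} 18.700000000000003
scene {'fx': 493.71699125917473, 'fy': 493.71699125917473, 'cx': 289.8855444118339, 'cy': 212.3891313672471, 'k1': 0.019302193966281255, 'R': array([[-0.6912736 , -0.72253421, -0.00922648],
       [-0.52350339,  0.50957357, -0.68284623],
       [ 0.49808133, -0.46720348, -0.73050386]]), 't': array([ 394.85932911,  344.88686812, 1374.87270629])}
top {'fx': 460.312051259511, 'fy': 460.312051259511, 'cx': 278.202233955071, 'cy': 218.08415090801, 'k1': -0.10900108183811588, 'R': array([[-0.02321743, -0.99970171, -0.00757953],
       [-0.98901023,  0.02407511, -0.14587376],
       [ 0.14601272,  0.00410941, -0.98927418]]), 't': array([  35.26086265,  548.36739597, 1357.17250235])}
wrist {'fx': 294.0837888863848, 'fy': 294.0837888863848, 'cx': 281.7817469725833, 'cy': 212.02756269805548, 'k1': -0.06238103249704908, 'R': array([[ 0.36013369, -0.93289956, -0.0014629 ],
       [-0.89796145, -0.34707058,  0.27056837],
       [-0.25292084, -0.09612716, -0.96269965]]), 't': array([-523.74680012,  -35.34545314,  378.96565194])}
```

View pics/a_scene.png

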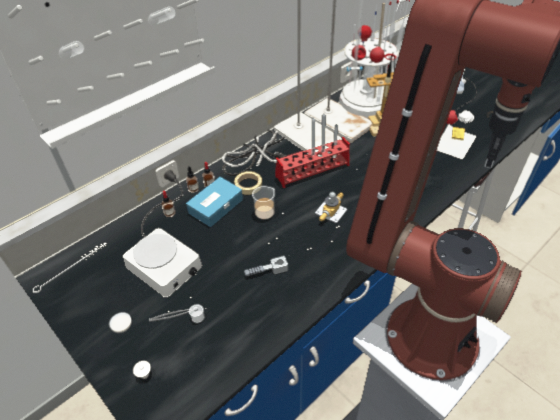

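View pics/a_top.png

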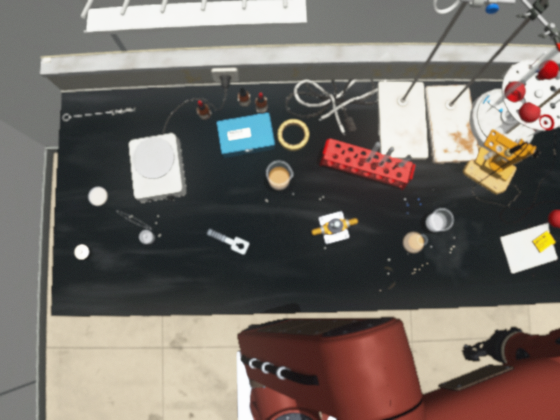

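View pics/a_wrist.png

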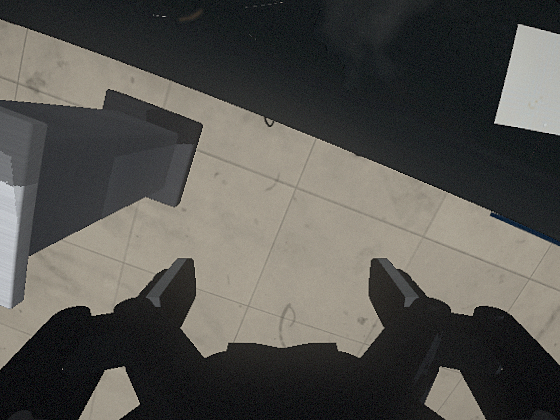

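```bash
cat > h.py <<'E'
import numpy as np, cv2
from scipy.spatial.transform import Rotation as Ro
from cell import r
def px2w(m,u,v,z):
    k=m['k1'];a=np.array([(u-m['cx'])/m['fx'],(v-m['cy'])/m['fy']])
    p=a.copy()
    for _ in range(20): p=a/(1+k*(p@p))
    R=np.array(m['R']);t=np.array(m['t'])
    d=R.T@np.array([p[0],p[1],1.]);c=-R.T@t
    return c+d*(z-c[2])/d[2]
def w2px(m,X):
    c=np.array(m['R'])@np.array(X,float)+m['t'];p=c[:2]/c[2];p=p*(1+m['k1']*(p@p))
    return np.array([m['cx']+m['fx']*p[0],m['cy']+m['fy']*p[1]])
def st():
    s=r.state();R=Ro.from_quat(s['tool_rot']).as_matrix()
    print('t',round(s['clock'],2),'pos',s['position'].round(1),'w',round(s['width'],1),'F',s['wrist_force'].round(1),'M',s['moment'].round(2))
    print('q',s['q'].round(3));print('R',R.round(3).tolist())
    return s,R
E
python3 - <<'E'
from h import *
s,R=st()
m=r.camera_model('top')
for n,u,v,z in [('hub',241,246,30),('levertip',210,233,20),('valve',335,227,90),('pipeL',315,232,27),('pipeR',356,223,27),('beaker',279,176,50),('bottle',146,236,50),('fl',440,220,50),('fl2',414,242,50)]:
    print(n,px2w(m,u,v,z).round(0))
a=cv2.imread('pics/a_top.png')
cv2.imwrite('pics/a_c.png',np.hstack([cv2.resize(a[195:275,190:270],(400,400),interpolation=cv2.INTER_CUBIC),cv2.resize(a[187:267,295:375],(400,400),interpolation=cv2.INTER_CUBIC)]))
E
```

```text
t 0.15 pos [ 189.2 -489.4  230.9] w 85.4 F [0.5 0.1 0.4] M [0.01 0.02 0.  ]
q [-1.341  0.291 -0.154  1.127 -0.     1.432]
R [[-0.0, 0.933, 0.36], [0.001, 0.36, -0.933], [-1.0, 0.0, -0.001]]
hub [468. 137.  30.]
levertip [511. 233.  20.]
valve [ 511. -143.   90.]
pipeL [505. -89.  27.]
pipeR [ 530. -216.   27.]
beaker [678.  17.  50.]
bottle [502. 424.  50.]
fl [ 530. -471.   50.]
fl2 [ 465. -385.   50.]
```

View pics/a_c.png

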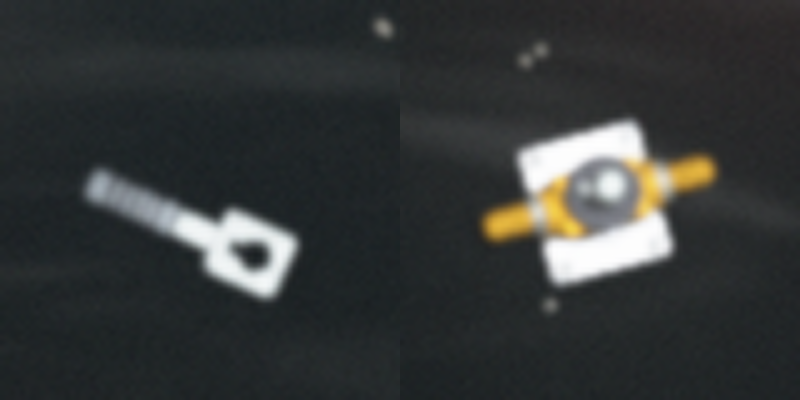

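```bash
cat >> h.py <<'E'
def rel(X,yaw=None):
    s,R=st(); d=R.T@(np.array(X)-s['position']); print('shift',d.round(1))
    if yaw is not None:
        cur=np.degrees(np.arctan2(R[1,2],R[0,2])); print('zyaw',cur.round(2),'turn',round(-((yaw-cur+180)%360-180),2))
    return d
E
python3 - <<'E'
from h import *
s,R=st()
m=r.camera_model('wrist'); c=-m['R'].T@m['t']
print('cam in tool',R.T@(c-s['position']), 'fwd in tool',R.T@m['R'][2])
rel([450,-120,231],-24)
E
```

```text
t 0.15 pos [ 189.2 -489.4  230.9] w 85.4 F [0.5 0.1 0.4] M [0.01 0.02 0.  ]
q [-1.341  0.291 -0.154  1.127 -0.     1.432]
R [[-0.0, 0.933, 0.36], [0.001, 0.36, -0.933], [-1.0, 0.0, -0.001]]
cam in tool [-142.81379771   68.27686638   -0.46920697] fwd in tool [ 9.62665788e-01 -2.70692450e-01 -4.21054556e-04]
t 0.15 pos [ 189.2 -489.4  230.9] w 85.4 F [0.5 0.1 0.4] M [0.01 0.02 0.  ]
q [-1.341  0.291 -0.154  1.127 -0.     1.432]
R [[-0.0, 0.933, 0.36], [0.001, 0.36, -0.933], [-1.0, 0.0, -0.001]]
shift [ 2.000e-01  3.764e+02 -2.505e+02]
zyaw -68.87 turn -44.87
```

Call:
play_rows --increments '[{"grip":85,"ty":36,"tz":-16},{"grip":85,"ty":72,"tz":-32},{"grip":85,"ty":108,"tz":-48},{"grip":85,"ty":144,"tz":-65},{"grip":85,"ty":180,"tz":-81}]'

```text
invalid input at $.increments[0]: expected keys grip, tx, ty, tz, turn
```

Call:
play_rows --increments '[{"grip":85,"ty":36,"tz":-16},{"grip":85,"ty":72,"tz":-32},{"grip":85,"ty":108,"tz":-48},{"grip":85,"ty":144,"tz":-65},{"grip":85,"ty":180,"tz":-81}]'

```text
invalid input at $.increments[0]: expected keys grip, tx, ty, tz, turn
```

Call:
play_rows --increments '[{"grip":85,"ty":36,"tz":-16,"turn":-7},{"grip":85,"ty":36,"tz":-16,"turn":-14},{"grip":85,"ty":36,"tz":-16,"turn":-21},{"grip":85,"ty":36,"tz":-16,"turn":-21},{"grip":85,"ty":36,"tz":-16,"turn":-21}]'

```text
invalid input at $.increments[0]: expected keys grip, tx, ty, tz, turn
```

Run:
```python
from h import *
import pickle
s,R=st(); m=r.camera_model('wrist'); a=r.camera('wrist')[:,:,::-1]; pickle.dump((m,s),open('w1.pkl','wb'))
cv2.imwrite('pics/w1.png',a)
print('hub px',w2px(m,[468,137,30]),w2px(m,[511,-143,90]))
```

```text
t 0.15 pos [ 189.2 -489.4  230.9] w 85.4 F [0.5 0.1 0.4] M [0.01 0.02 0.  ]
q [-1.341  0.291 -0.154  1.127 -0.     1.432]
R [[-0.0, 0.933, 0.36], [0.001, 0.36, -0.933], [-1.0, 0.0, -0.001]]
hub px [ 37.99356645 -37.75414448] [  88.53245589 -181.1865618 ]
```

View pics/w1.png

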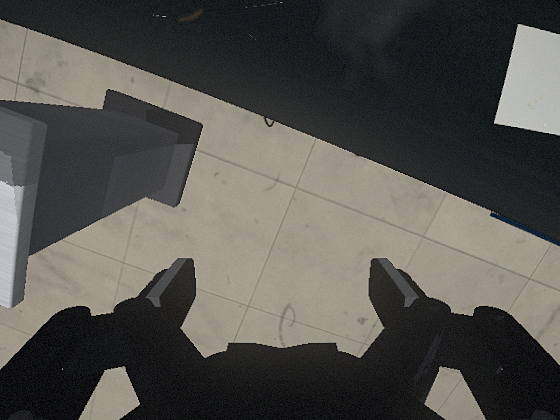

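All keys are required in each row; resending.

Call:
play_rows --increments '[{"grip":85,"tx":0,"ty":36,"tz":-16,"turn":0},{"grip":85,"tx":0,"ty":72,"tz":-32,"turn":0},{"grip":85,"tx":0,"ty":108,"tz":-48,"turn":0},{"grip":85,"tx":0,"ty":144,"tz":-65,"turn":0},{"grip":85,"tx":0,"ty":180,"tz":-81,"turn":0}]'

```text
clock: 0.62
position: [328.8, -347.7, 231.3]
tool_rot: [0.4, 0.583, -0.4, 0.583]
wrist_force: [0.7, 0.1, 0.9]
width: 84.9
```

Call:
play_rows --increments '[{"grip":85,"tx":0,"ty":36,"tz":-16,"turn":0},{"grip":85,"tx":0,"ty":72,"tz":-32,"turn":0},{"grip":85,"tx":0,"ty":108,"tz":-48,"turn":0},{"grip":85,"tx":0,"ty":144,"tz":-65,"turn":0},{"grip":85,"tx":0,"ty":180,"tz":-81,"turn":0}]'

```text
clock: 1.03
position: [467.6, -207.0, 231.3]
tool_rot: [0.4, 0.583, -0.4, 0.583]
wrist_force: [1.8, -1.0, -0.5]
width: 85.0
```

Call:
play_rows --increments '[{"grip":85,"tx":0,"ty":36,"tz":-16,"turn":-7},{"grip":85,"tx":0,"ty":36,"tz":-16,"turn":-14},{"grip":85,"tx":0,"ty":36,"tz":-16,"turn":-21},{"grip":85,"tx":0,"ty":36,"tz":-16,"turn":-21},{"grip":85,"tx":0,"ty":36,"tz":-16,"turn":-21}]'

```text
clock: 1.45
position: [494.4, -180.8, 231.1]
tool_rot: [0.288, 0.646, -0.288, 0.646]
wrist_force: [-0.6, 0.2, 0.5]
width: 85.2
```

Run:
```python
from h import *
import pickle
s,R=st(); m=r.camera_model('wrist'); a=r.camera('wrist')[:,:,::-1]; pickle.dump((m,s),open('w2.pkl','wb'))
cv2.imwrite('pics/w2.png',a)
print('hub px',w2px(m,[468,137,30]),w2px(m,[511,-143,90]))
```

```text
t 1.45 pos [ 494.4 -180.8  231.1] w 85.2 F [-0.6  0.2  0.5] M [-0.02  0.02 -0.  ]
q [-0.49   0.294 -0.15   1.128 -0.     1.92 ]
R [[-0.0, 0.744, 0.668], [0.0, 0.668, -0.744], [-1.0, -0.0, -0.0]]
hub px [50.75498645 18.11665317] [264.79585806 162.87682845]
```

View pics/w2.png

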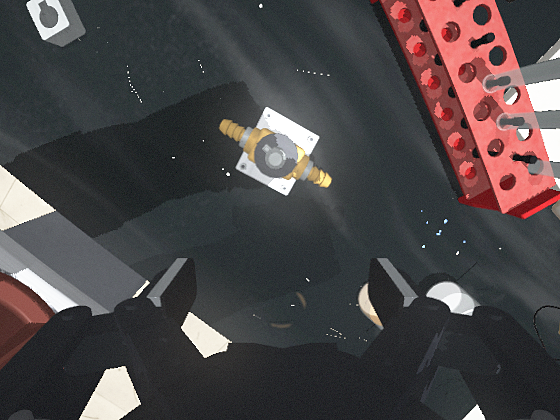

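Run:
```python
import cv2
a=cv2.imread('pics/w2.png')
cv2.imwrite('pics/w2c.png',cv2.resize(a[95:205,205:345],(784,616))[:600])
```

```text
(no output)
```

View pics/w2c.png

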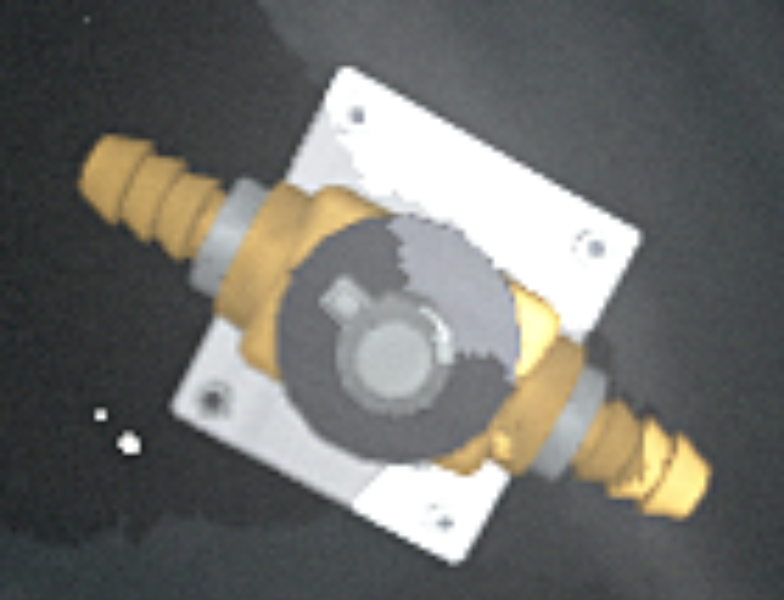

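Run:
```python
from h import *
import pickle
m,s=pickle.load(open('w2.pkl','rb'))
P=lambda x,y,z:px2w(m,205+x/5.6-.4,95+y/5.6-.4,z)
print('seat',P(400,338,56),'tip',P(393,358,90))
c=[P(*p,8) for p in[(345,68),(642,237),(462,565),(172,408)]]
print('plate',np.round(c,1).tolist(),np.mean(c,0))
for i in range(4):
    d=c[(i+1)%4]-c[i]; print(np.hypot(*d[:2]),np.degrees(np.arctan2(d[1],d[0])))
a=P(90,172,27);b=P(700,490,27);d=a-b;print('pipe',np.hypot(*d[:2]),np.degrees(np.arctan2(d[1],d[0])),(a+b)/2)
ax=(P(400,338,56)+P(393,358,90))/2
for p,z in[((345,298),76),((345,298),73)]:
    q=P(*p,z);d=q-ax;print('rib',q,np.hypot(*d[:2]),np.degrees(np.arctan2(d[1],d[0])))
```

```text
seat [ 521.27528891 -147.39334641   56.        ] tip [ 520.49129098 -147.39096072   90.        ]
plate [[552.2, -103.1, 8.0], [568.9, -173.9, 8.0], [489.0, -193.6, 8.0], [472.5, -121.8, 8.0]] [ 520.63943905 -148.07867288    8.        ]
72.72496516915024 -76.75370269405234
82.30480818980692 -166.08551150157908
73.76396448796453 102.95623220313213
81.92581345548425 13.19158909281925
pipe 142.74650101172998 104.54641842538064 [ 520.02694025 -148.26013949   27.        ]
rib [ 521.50768767 -134.64827702   76.        ] 12.75916383449244 87.19498475133338
rib [ 521.27092933 -134.64766653   73.        ] 12.750380940327107 88.25781489172316
```

Call:
play_rows --increments '[{"grip":85,"tx":5,"ty":22,"tz":-34,"turn":0},{"grip":85,"tx":10,"ty":44,"tz":-67,"turn":0},{"grip":85,"tx":20,"ty":66,"tz":-101,"turn":0},{"grip":85,"tx":25,"ty":88,"tz":-134,"turn":0},{"grip":85,"tx":30,"ty":110,"tz":-168,"turn":0}]'

```text
clock: 1.92
position: [462.6, 18.4, 201.1]
tool_rot: [0.289, 0.645, -0.289, 0.646]
wrist_force: [1.5, -0.7, 0.6]
width: 84.7
```

Call:
play_rows --increments '[{"grip":85,"tx":10,"ty":22,"tz":-34,"turn":-6},{"grip":85,"tx":20,"ty":46,"tz":-69,"turn":-12},{"grip":85,"tx":20,"ty":46,"tz":-69,"turn":-18},{"grip":85,"tx":20,"ty":46,"tz":-69,"turn":-24},{"grip":85,"tx":20,"ty":46,"tz":-69,"turn":-24}]'

```text
clock: 2.33
position: [450.9, 99.9, 181.3]
tool_rot: [0.145, 0.692, -0.145, 0.692]
wrist_force: [-0.1, -0.6, 0.0]
width: 85.2
```

Run:
```python
from h import *
import pickle
s,R=st(); m=r.camera_model('wrist'); a=r.camera('wrist')[:,:,::-1]; pickle.dump((m,s),open('w3.pkl','wb'))
cv2.imwrite('pics/w3.png',a)
u,v=w2px(m,[468,137,30]).round().astype(int);print(u,v)
```

```text
t 2.33 pos [450.9  99.9 181.3] w 85.2 F [-0.1 -0.6  0. ] M [-0.03  0.04 -0.04]
q [ 0.06   0.209 -0.401  0.961 -0.     2.045]
R [[-0.0, 0.403, 0.915], [-0.0, 0.915, -0.403], [-1.0, -0.0, -0.0]]
283 159
```

View pics/w3.png

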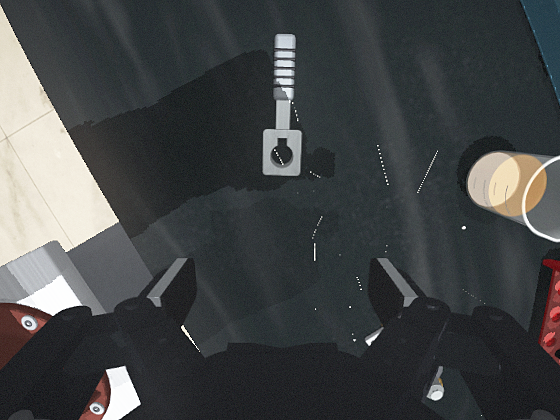

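Run:
```python
import cv2
a=cv2.imread('pics/w3.png')
cv2.imwrite('pics/w3c.png',cv2.resize(a[105:205,232:332],(600,600),interpolation=cv2.INTER_CUBIC))
cv2.imwrite('pics/w3d.png',cv2.resize(a[25:125,232:332],(600,600),interpolation=cv2.INTER_CUBIC))
```

```text
(no output)
```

View pics/w3c.png

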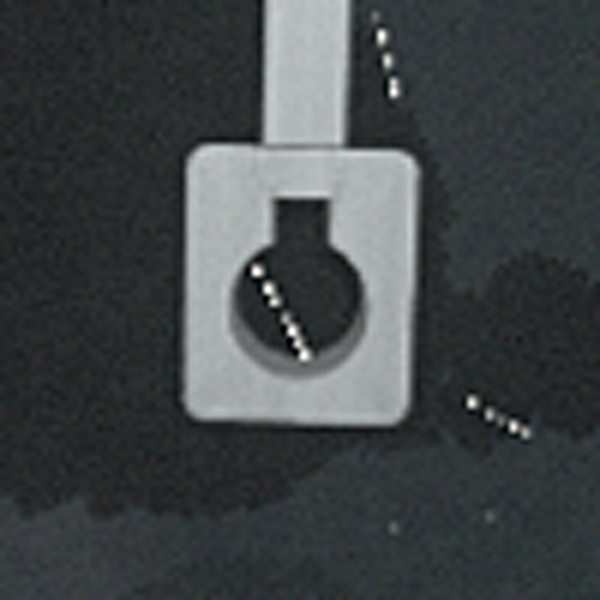

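View pics/w3d.png

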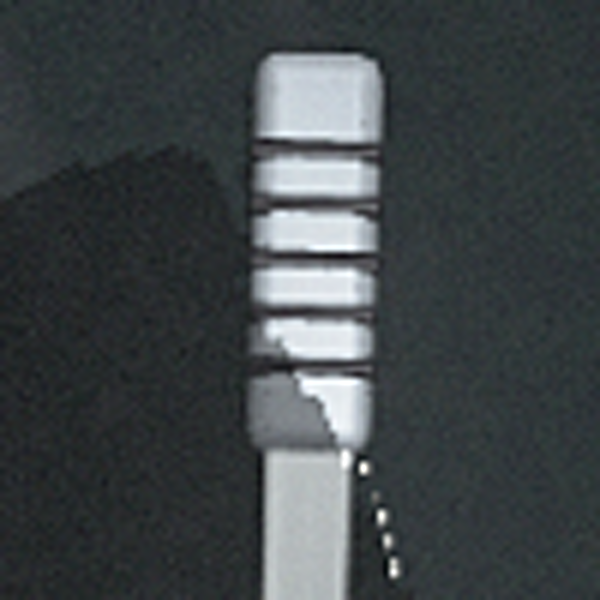

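Run:
```python
from h import *
import pickle
m,s=pickle.load(open('w3.pkl','rb'))
P=lambda x,y,z,oy=105:px2w(m,232+x/6-.4,oy+y/6-.4,z)
c=P(299.5,310,30);print('bore',c)
k=[P(*p,30) for p in[(186,145),(420,148),(412,425),(184,421)]]
ang=lambda d:np.degrees(np.arctan2(d[1],d[0])).round(2)
print(np.round(k,1).tolist())
print('front-back dims',ang(k[1]-k[2]),ang(k[0]-k[3]),'side',ang(k[0]-k[1]),ang(k[3]-k[2]))
for i in range(4):print(np.linalg.norm(k[i]-k[(i+1)%4]))
t=P(320,54,24,25);print('tip',t,ang(t-c),np.linalg.norm((t-c)[:2]))
l=P(306,560,26,25);print(ang(l-c))
mid=np.mean(k,0);u=ang((k[0]+k[1]-k[2]-k[3]));a=np.radians(u);print('bore by rect',mid-3.5*np.array([np.cos(a),np.sin(a),0]),u)
kw=P(301,205,30);print('kw',ang(kw-c),np.linalg.norm(kw-c))
```

```text
bore [467.47409756 139.87595034  30.        ]
[[461.4, 171.4, 30.0], [495.7, 155.8, 30.0], [477.0, 114.9, 30.0], [442.4, 130.8, 30.0]]
front-back dims 65.48 64.89 side 155.53 155.23
37.721572328806374
44.96532573463075
38.17753053788353
44.771936811853706
tip [515.68058748 241.50193859  24.        ] 64.62 112.47980778780838
64.59
bore by rect [467.65144093 140.03844249  30.        ] 65.19
kw 65.4 16.903405262381344
```

Call:
play_rows --increments '[{"grip":85,"tx":10,"ty":33,"tz":-0.7,"turn":1.2},{"grip":85,"tx":40,"ty":43.4,"tz":-0.9,"turn":1.2},{"grip":85,"tx":80,"ty":43.4,"tz":-0.9,"turn":1.2},{"grip":85,"tx":120,"ty":43.4,"tz":-0.9,"turn":1.2},{"grip":85,"tx":140,"ty":43.4,"tz":-0.9,"turn":1.2}]'

```text
clock: 2.8
position: [466.1, 138.5, 37.9]
tool_rot: [0.156, 0.691, -0.157, 0.688]
wrist_force: [-1.3, 0.0, 0.6]
width: 84.9
```

Run:
```python
from h import *
rel([467.6,140,3],-25)
cv2.imwrite('pics/w4.png',r.camera('wrist')[:,:,::-1])
```

```text
t 2.8 pos [466.1 138.5  37.9] w 84.9 F [-1.3  0.   0.6] M [-0.04  0.08  0.01]
q [ 0.138  0.427 -0.53   0.618 -0.     2.155]
R [[-0.004, 0.431, 0.902], [-0.001, 0.902, -0.431], [-1.0, -0.002, -0.003]]
shift [34.9  2.1  0.8]
zyaw -25.52 turn -0.52
```

View pics/w4.png

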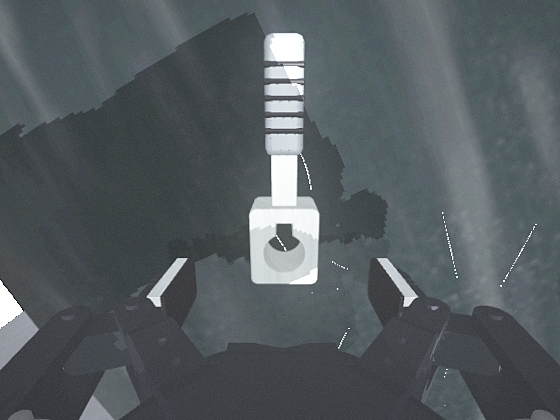

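Call:
play_rows --increments '[{"grip":85,"tx":12,"ty":0,"tz":0,"turn":0},{"grip":85,"tx":24,"ty":0,"tz":0,"turn":0},{"grip":85,"tx":33,"ty":0,"tz":0,"turn":0},{"grip":85,"tx":35,"ty":0,"tz":0,"turn":0},{"grip":85,"tx":35,"ty":0,"tz":0,"turn":0}]'

```text
clock: 3.27
position: [468.0, 139.1, 6.5]
tool_rot: [0.154, 0.69, -0.155, 0.69]
wrist_force: [0.1, 0.5, 0.6]
width: 85.0
```

Run:
```python
from h import *
rel([467.6,140,3],-25)
```

```text
t 3.27 pos [468.  139.1   6.5] w 85.0 F [0.1 0.5 0.6] M [-0.    0.02 -0.01]
q [ 0.139  0.478 -0.557  0.537 -0.     2.15 ]
R [[-0.0, 0.426, 0.905], [-0.0, 0.905, -0.426], [-1.0, -0.0, -0.0]]
shift [ 3.5  0.7 -0.8]
zyaw -25.23 turn -0.23
```

Call:
play_rows --increments '[{"grip":60,"tx":3.5,"ty":0.5,"tz":-0.7,"turn":0},{"grip":40,"tx":3.5,"ty":0.5,"tz":-0.7,"turn":0},{"grip":30,"tx":3.5,"ty":0.5,"tz":-0.7,"turn":0},{"grip":30,"tx":3.5,"ty":0.5,"tz":-0.7,"turn":0},{"grip":30,"tx":3.5,"ty":0.5,"tz":-0.7,"turn":0}]' --squeeze 80

```text
clock: 3.68
position: [467.9, 140.4, 3.5]
tool_rot: [0.154, 0.69, -0.153, 0.691]
wrist_force: [-1.7, -0.3, 9.4]
width: 36.9
```

Call:
play_rows --increments '[{"grip":30,"tx":0,"ty":0,"tz":0,"turn":0},{"grip":30,"tx":0,"ty":0,"tz":0,"turn":0},{"grip":30,"tx":0,"ty":0,"tz":0,"turn":0},{"grip":30,"tx":0,"ty":0,"tz":0,"turn":0},{"grip":30,"tx":0,"ty":0,"tz":0,"turn":0}]'

```text
clock: 4.1
position: [467.8, 140.3, 3.6]
tool_rot: [0.154, 0.69, -0.153, 0.691]
wrist_force: [-1.2, -0.7, 7.2]
width: 37.3
```

Run:
```python
from h import *
rel([467.6,140,3],-25)
cv2.imwrite('pics/w5.png',r.camera('wrist')[:,:,::-1])
```

```text
t 4.1 pos [467.8 140.3   3.6] w 37.3 F [-1.2 -0.7  7.2] M [-0.08  0.43 -0.02]
q [ 0.142  0.482 -0.56   0.528 -0.     2.15 ]
R [[0.001, 0.424, 0.906], [-0.0, 0.906, -0.424], [-1.0, 0.0, 0.001]]
shift [ 0.6 -0.4 -0. ]
zyaw -25.07 turn -0.07
```

View pics/w5.png

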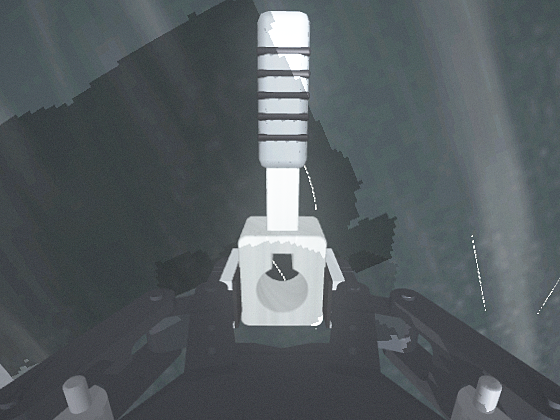

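Run:
```python
from h import *
s,R=st(); m=r.camera_model('wrist')
print(w2px(m,[467.6,140,30]),px2w(m,282,287,30))
print([w2px(m,np.array([467.6,140,30])+11.2*np.array([np.cos(a),np.sin(a),0])).round(0).tolist() for a in np.radians([65,155,245,335])])
a=cv2.imread('pics/w5.png')
cv2.imwrite('pics/w5c.png',cv2.resize(a[230:330,232:332],(600,600),interpolation=cv2.INTER_CUBIC))
```

```text
t 4.15 pos [467.8 140.3   3.6] w 36.7 F [-1.8 -0.8  6.3] M [-0.05  0.44  0.02]
q [ 0.142  0.482 -0.56   0.528 -0.     2.15 ]
R [[0.001, 0.424, 0.906], [-0.0, 0.906, -0.424], [-1.0, 0.0, 0.001]]
[282.91997673 290.46844119] [467.96884321 141.75675057  30.        ]
[[283.0, 268.0], [258.0, 290.0], [283.0, 312.0], [308.0, 290.0]]
```

View pics/w5c.png

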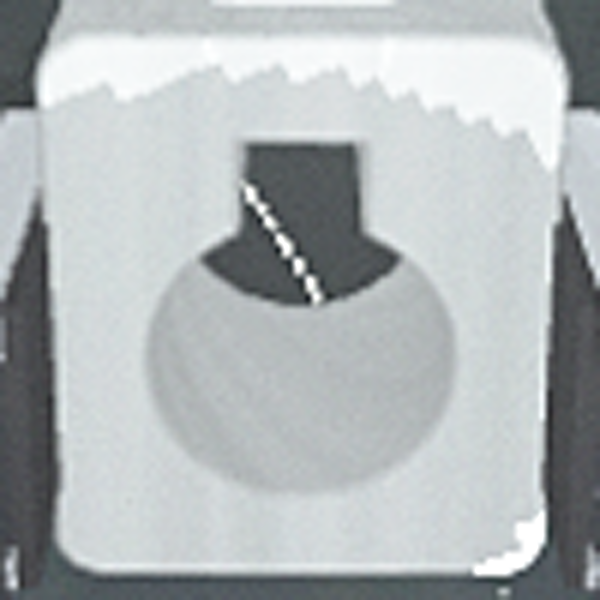

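Call:
play_rows --increments '[{"grip":30,"tx":-10,"ty":0,"tz":0,"turn":0},{"grip":30,"tx":-35,"ty":0,"tz":0,"turn":0},{"grip":30,"tx":-65,"ty":0,"tz":0,"turn":0},{"grip":30,"tx":-95,"ty":0,"tz":0,"turn":0},{"grip":30,"tx":-120,"ty":0,"tz":0,"turn":0}]' --squeeze 110

```text
clock: 4.57
position: [467.5, 140.4, 125.3]
tool_rot: [0.154, 0.69, -0.153, 0.691]
wrist_force: [0.6, 0.4, -2.2]
width: 36.1
```

Call:
play_rows --increments '[{"grip":30,"tx":-127,"ty":0,"tz":0,"turn":0},{"grip":30,"tx":-127,"ty":0,"tz":0,"turn":0}]'

```text
clock: 4.73
position: [466.1, 140.2, 208.0]
tool_rot: [0.153, 0.691, -0.154, 0.69]
wrist_force: [2.2, 0.4, -1.2]
width: 36.1
```

Run:
```python
from h import *
rel([520.8,-147.6,120],-2.5)
```

```text
t 4.73 pos [466.1 140.2 208. ] w 36.1 F [ 2.2  0.4 -1.2] M [ 0.03 -0.13  0.07]
q [ 0.142  0.235 -0.292  1.045 -0.     2.15 ]
R [[-0.002, 0.424, 0.906], [-0.0, 0.906, -0.424], [-1.0, -0.001, -0.001]]
shift [  87.9 -237.4  171.6]
zyaw -25.07 turn -22.57
```

Call:
play_rows --increments '[{"grip":30,"tx":0,"ty":-24,"tz":17,"turn":0},{"grip":30,"tx":0,"ty":-52,"tz":38,"turn":0},{"grip":30,"tx":0,"ty":-80,"tz":58,"turn":0},{"grip":30,"tx":0,"ty":-108,"tz":78,"turn":0},{"grip":30,"tx":0,"ty":-136,"tz":98,"turn":0}]'

```text
clock: 5.15
position: [498.4, -25.8, 206.9]
tool_rot: [0.153, 0.69, -0.153, 0.69]
wrist_force: [0.6, 0.2, -0.9]
width: 36.4
```

Call:
play_rows --increments '[{"grip":30,"tx":10,"ty":-28,"tz":20,"turn":-5},{"grip":30,"tx":20,"ty":-56,"tz":41,"turn":-10},{"grip":30,"tx":35,"ty":-80,"tz":58,"turn":-15},{"grip":30,"tx":50,"ty":-101,"tz":73,"turn":-20},{"grip":30,"tx":55,"ty":-101,"tz":73,"turn":-22.5}]'

```text
clock: 5.57
position: [521.8, -150.9, 149.7]
tool_rot: [0.015, 0.707, -0.016, 0.707]
wrist_force: [-1.2, 0.7, -2.0]
width: 36.2
```

Call:
play_rows --increments '[{"grip":30,"tx":0,"ty":0,"tz":0,"turn":0},{"grip":30,"tx":0,"ty":0,"tz":0,"turn":0}]'

```text
clock: 5.73
position: [521.4, -146.6, 151.4]
tool_rot: [0.017, 0.707, -0.016, 0.707]
wrist_force: [0.7, 0.1, -1.4]
width: 35.8
```

Run:
```python
from h import *
rel([520.8,-147.6,120],-2.5)
cv2.imwrite('pics/w6.png',r.camera('wrist')[:,:,::-1])
```

```text
t 5.73 pos [ 521.4 -146.6  151.4] w 35.8 F [ 0.7  0.1 -1.4] M [-0.   -0.01  0.01]
q [-0.409  0.38  -0.243  0.948  0.     1.209]
R [[-0.001, 0.047, 0.999], [0.001, 0.999, -0.047], [-1.0, 0.001, -0.001]]
shift [31.4 -1.1 -0.6]
zyaw -2.69 turn -0.19
```

View pics/w6.png

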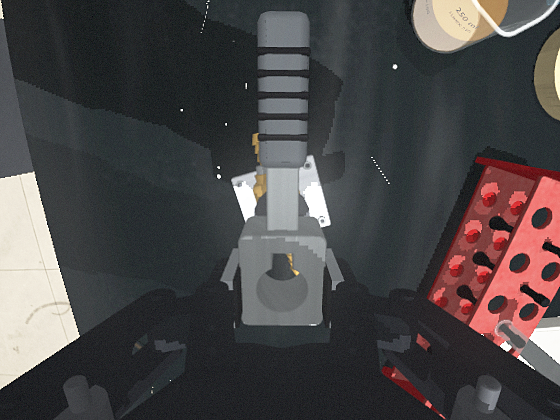

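Call:
play_rows --increments '[{"grip":30,"tx":15,"ty":-1,"tz":-0.5,"turn":0},{"grip":30,"tx":32,"ty":-1,"tz":-0.5,"turn":0},{"grip":30,"tx":45,"ty":-1,"tz":-0.5,"turn":0},{"grip":30,"tx":50,"ty":-1,"tz":-0.5,"turn":0},{"grip":30,"tx":50,"ty":-1,"tz":-0.5,"turn":0}]'

```text
clock: 6.2
position: [521.0, -146.8, 100.9]
tool_rot: [0.016, 0.707, -0.016, 0.707]
wrist_force: [-1.2, -0.4, -1.7]
width: 36.5
```

Run:
```python
from h import *
rel([520.8,-147.6,85],-2.5)
cv2.imwrite('pics/w7.png',r.camera('wrist')[:,:,::-1])
a=r.camera('scene')[:,:,::-1];cv2.imwrite('pics/s7.png',cv2.resize(a[150:270,260:420],(800,600),interpolation=cv2.INTER_CUBIC))
```

```text
t 6.2 pos [ 521.  -146.8  100.9] w 36.5 F [-1.2 -0.4 -1.7] M [-0.05 -0.02 -0.05]
q [-0.41   0.43  -0.314  0.828  0.     1.206]
R [[-0.001, 0.045, 0.999], [0.0, 0.999, -0.045], [-1.0, 0.0, -0.001]]
shift [15.9 -0.8 -0.1]
zyaw -2.56 turn -0.06
```

View pics/w7.png

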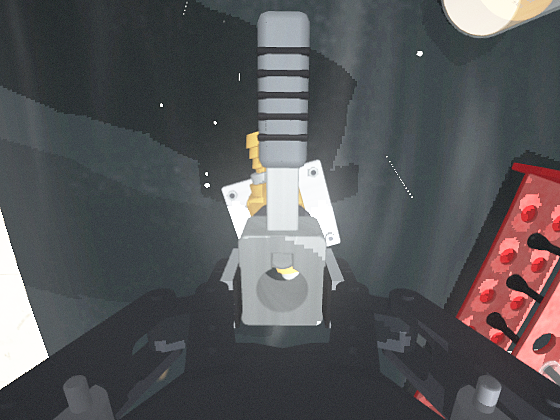

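View pics/s7.png

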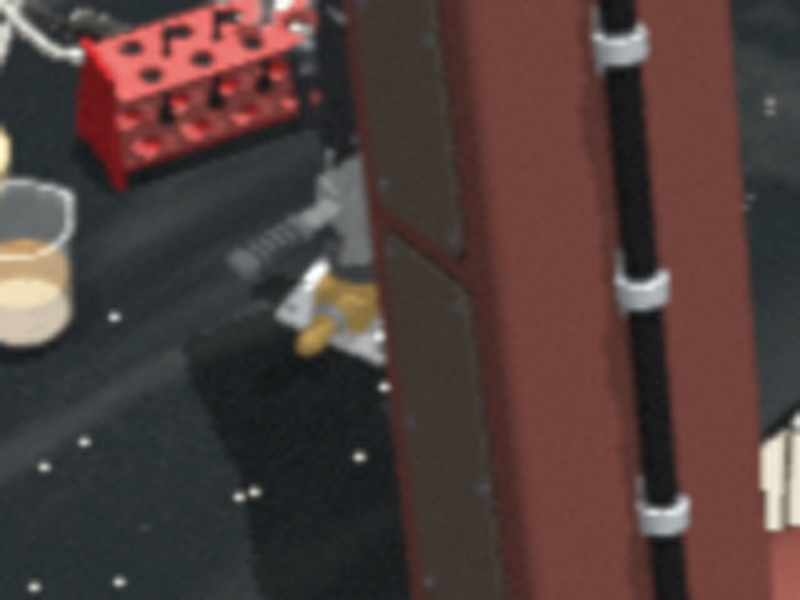

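Run:
```python
from h import *
m=r.camera_model('wrist')
print([w2px(m,np.array([520.8,-147.6,90])+6.5*np.array([np.cos(a),np.sin(a),0])).round(1).tolist() for a in np.radians([0,90,180,270])],w2px(m,[520.8,-147.6,90]))
a=cv2.imread('pics/w7.png')
cv2.imwrite('pics/w7c.png',cv2.resize(a[230:330,232:332],(600,600),interpolation=cv2.INTER_CUBIC))
```

```text
[[292.0, 254.5], [280.1, 244.4], [269.3, 255.4], [281.1, 265.3]] [280.62541386 254.97481285]
```

View pics/w7c.png

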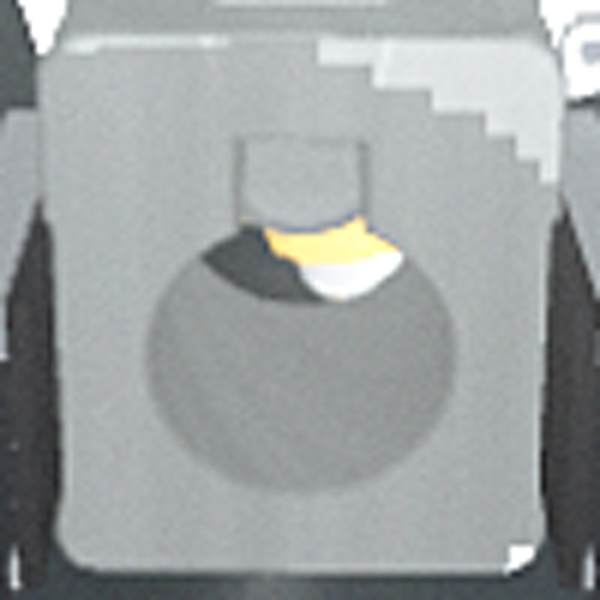

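Run:
```python
from h import *
m=r.camera_model('wrist')
for rad,z in((10,85),(10,80),(24,56)):
  for a in (-110,-90,-70):
    X=[520.8+rad*np.cos(np.radians(a)),-147.6+rad*np.sin(np.radians(a)),z]; p=w2px(m,X);print(rad,z,a,((p-[232,230])*6).round())
```

```text
10 85 -110 [262. 217.]
10 85 -90 [297. 222.]
10 85 -70 [331. 215.]
10 80 -110 [263. 196.]
10 80 -90 [297. 200.]
10 80 -70 [330. 193.]
24 56 -110 [232. 211.]
24 56 -90 [302. 219.]
24 56 -70 [372. 205.]
```

Call:
play_rows --increments '[{"grip":30,"tx":0,"ty":-0.9,"tz":-0.3,"turn":0},{"grip":30,"tx":4,"ty":-0.9,"tz":-0.3,"turn":0},{"grip":30,"tx":8,"ty":-0.9,"tz":-0.3,"turn":0},{"grip":30,"tx":12,"ty":-0.9,"tz":-0.3,"turn":0},{"grip":30,"tx":15,"ty":-0.9,"tz":-0.3,"turn":0}]'

```text
clock: 6.72
position: [520.9, -148.7, 85.6]
tool_rot: [0.016, 0.707, -0.016, 0.707]
wrist_force: [-0.1, -0.1, -1.6]
width: 36.4
```

Run:
```python
from h import *
rel([520.7,-147.7,85],-2.5)
```

```text
t 6.72 pos [ 520.9 -148.7   85.6] w 36.4 F [-0.1 -0.1 -1.6] M [-0.01  0.03 -0.05]
q [-0.413  0.448 -0.332  0.792 -0.     1.203]
R [[-0.0, 0.045, 0.999], [0.0, 0.999, -0.045], [-1.0, 0.0, -0.0]]
shift [ 0.6  1.  -0.2]
zyaw -2.58 turn -0.08
```

Call:
play_rows --increments '[{"grip":30,"tx":2,"ty":0.7,"tz":0,"turn":0},{"grip":30,"tx":4,"ty":0.7,"tz":0,"turn":0},{"grip":30,"tx":6,"ty":0.7,"tz":0,"turn":0},{"grip":30,"tx":8,"ty":0.7,"tz":0,"turn":0},{"grip":30,"tx":10,"ty":0.7,"tz":0,"turn":0}]'

```text
clock: 7.13
position: [521.2, -148.0, 76.0]
tool_rot: [0.016, 0.707, -0.016, 0.707]
wrist_force: [-0.1, -0.2, -2.3]
width: 35.9
```

Run:
```python
from h import *
rel([520.7,-147.7,60],-2.5)
cv2.imwrite('pics/w8.png',cv2.resize(r.camera('wrist')[200:350,182:382,::-1],(800,600)))
```

```text
t 7.13 pos [ 521.2 -148.    76. ] w 35.9 F [-0.1 -0.2 -2.3] M [-0.01  0.02 -0.03]
q [-0.412  0.459 -0.343  0.768  0.     1.204]
R [[0.0, 0.045, 0.999], [0.0, 0.999, -0.045], [-1.0, 0.0, 0.0]]
shift [16.   0.3 -0.5]
zyaw -2.57 turn -0.07
```

View pics/w8.png

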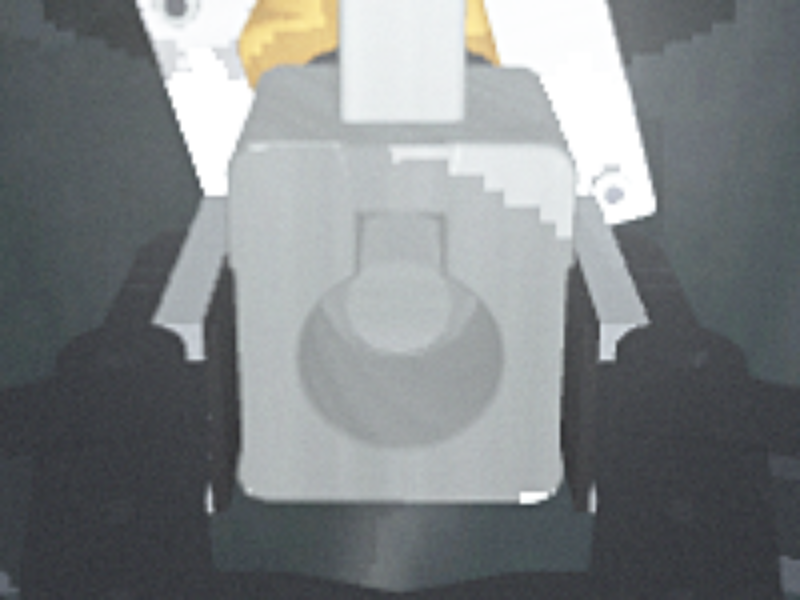

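Call:
play_rows --increments '[{"grip":30,"tx":3,"ty":0,"tz":-0.4,"turn":0},{"grip":30,"tx":6,"ty":0,"tz":-0.4,"turn":0},{"grip":30,"tx":8,"ty":0,"tz":-0.4,"turn":0},{"grip":30,"tx":10,"ty":0,"tz":-0.4,"turn":0},{"grip":30,"tx":12,"ty":0,"tz":-0.4,"turn":0}]'

```text
clock: 7.6
position: [520.7, -148.0, 63.9]
tool_rot: [0.016, 0.707, -0.016, 0.707]
wrist_force: [0.3, 0.7, -2.0]
width: 36.3
```

Call:
play_rows --increments '[{"grip":30,"tx":1.5,"ty":0,"tz":0,"turn":0},{"grip":30,"tx":3,"ty":0,"tz":0,"turn":0},{"grip":30,"tx":4,"ty":0,"tz":0,"turn":0},{"grip":30,"tx":4,"ty":0,"tz":0,"turn":0}]'

```text
clock: 7.93
position: [520.6, -147.9, 59.9]
tool_rot: [0.016, 0.707, -0.016, 0.707]
wrist_force: [-0.5, 0.3, -1.1]
width: 36.3
```

Run:
```python
from h import *
rel([520.7,-147.7,59.6],-2.5)
```

```text
t 7.93 pos [ 520.6 -147.9   59.9] w 36.3 F [-0.5  0.3 -1.1] M [-0.06 -0.    0.03]
q [-0.412  0.478 -0.362  0.731  0.     1.204]
R [[-0.0, 0.045, 0.999], [0.0, 0.999, -0.045], [-1.0, 0.0, -0.0]]
shift [0.3 0.2 0.1]
zyaw -2.57 turn -0.07
```

Call:
play_rows --increments '[{"grip":30,"tx":0.5,"ty":0,"tz":0,"turn":0},{"grip":30,"tx":1,"ty":0,"tz":0,"turn":0},{"grip":30,"tx":1,"ty":0,"tz":0,"turn":0}]' --squeeze 120

```text
clock: 8.18
position: [520.8, -148.0, 59.7]
tool_rot: [0.016, 0.707, -0.016, 0.707]
wrist_force: [-2.9, 0.5, 6.1]
width: 36.1
```

Call:
play_rows --increments '[{"grip":30,"tx":0,"ty":0,"tz":0,"turn":3},{"grip":30,"tx":0,"ty":0,"tz":0,"turn":6},{"grip":30,"tx":0,"ty":0,"tz":0,"turn":10},{"grip":30,"tx":0,"ty":0,"tz":0,"turn":14},{"grip":30,"tx":0,"ty":0,"tz":0,"turn":18}]'

```text
clock: 8.6
position: [519.8, -147.8, 59.8]
tool_rot: [0.127, 0.696, -0.127, 0.695]
wrist_force: [-6.7, 0.7, 9.2]
width: 36.4
```

Run:
```python
from h import *
rel([520.7,-147.7,59.6],-76.7)
```

```text
t 8.6 pos [ 519.8 -147.8   59.8] w 36.4 F [-6.7  0.7  9.2] M [0.27 1.33 0.28]
q [-4.120e-01  4.780e-01 -3.630e-01  7.310e-01 -1.000e-03  1.521e+00]
R [[-0.001, 0.354, 0.935], [-0.0, 0.935, -0.354], [-1.0, -0.001, -0.001]]
shift [0.2 0.5 0.8]
zyaw -20.74 turn 55.96
```

Call:
play_rows --increments '[{"grip":30,"tx":0,"ty":-0.2,"tz":-0.4,"turn":5},{"grip":30,"tx":0,"ty":-0.2,"tz":-0.4,"turn":10},{"grip":30,"tx":0,"ty":-0.2,"tz":-0.4,"turn":15},{"grip":30,"tx":0,"ty":-0.2,"tz":-0.4,"turn":20},{"grip":30,"tx":0,"ty":-0.2,"tz":-0.4,"turn":25}]'

```text
clock: 9.02
position: [519.9, -147.3, 59.8]
tool_rot: [0.275, 0.652, -0.275, 0.651]
wrist_force: [-3.0, 3.9, 8.2]
width: 35.8
```

Run:
```python
from h import *
rel([520.7,-147.7,59.6],-76.7)
cv2.imwrite('pics/w9.png',cv2.resize(r.camera('wrist')[:,:,::-1],(560,420)))
```

```text
t 9.02 pos [ 519.9 -147.3   59.8] w 35.8 F [-3.   3.9  8.2] M [0.84 0.75 0.34]
q [-4.120e-01  4.770e-01 -3.640e-01  7.300e-01  1.000e-03  1.958e+00]
R [[-0.0, 0.716, 0.698], [0.001, 0.698, -0.716], [-1.0, 0.001, -0.001]]
shift [0.2 0.3 0.8]
zyaw -45.76 turn 30.94
```

View pics/w9.png

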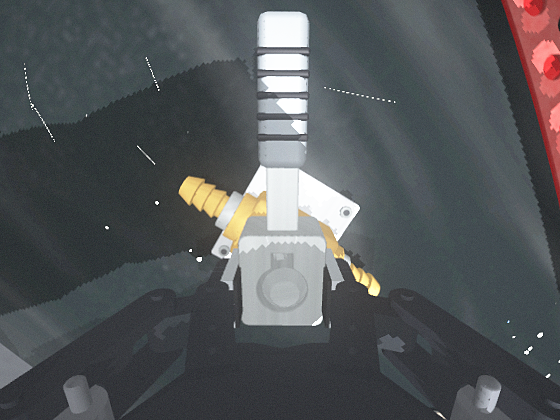

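Call:
play_rows --increments '[{"grip":30,"tx":0,"ty":0,"tz":0,"turn":6},{"grip":30,"tx":0,"ty":0,"tz":0,"turn":12},{"grip":30,"tx":0,"ty":0,"tz":0,"turn":18},{"grip":30,"tx":0,"ty":0,"tz":0,"turn":24},{"grip":30,"tx":0,"ty":0,"tz":0,"turn":28}]'

```text
clock: 9.48
position: [520.4, -147.0, 59.8]
tool_rot: [0.425, 0.566, -0.424, 0.565]
wrist_force: [-1.2, 5.0, 7.3]
width: 36.2
```

Run:
```python
from h import *
rel([520.7,-147.7,59.6],-76.7)
```

```text
t 9.48 pos [ 520.4 -147.    59.8] w 36.2 F [-1.2  5.   7.3] M [1.18 0.35 0.29]
q [-4.120e-01  4.770e-01 -3.640e-01  7.300e-01  2.000e-03  2.448e+00]
R [[0.001, 0.96, 0.279], [0.002, 0.279, -0.96], [-1.0, 0.001, -0.002]]
shift [0.2 0.1 0.8]
zyaw -73.82 turn 2.88
```

Call:
play_rows --increments '[{"grip":30,"tx":0,"ty":0,"tz":0,"turn":1.5},{"grip":30,"tx":0,"ty":0,"tz":0,"turn":3},{"grip":30,"tx":0,"ty":0,"tz":0,"turn":3}]'

```text
clock: 9.73
position: [520.4, -146.9, 59.8]
tool_rot: [0.439, 0.555, -0.438, 0.555]
wrist_force: [-1.2, 6.6, 7.3]
width: 35.7
```

Run:
```python
from h import *
rel([520.7,-147.7,59.6],-76.7)
```

```text
t 9.73 pos [ 520.4 -146.9   59.8] w 35.7 F [-1.2  6.6  7.3] M [1.12 0.41 0.19]
q [-4.120e-01  4.770e-01 -3.640e-01  7.300e-01  2.000e-03  2.496e+00]
R [[0.001, 0.973, 0.232], [0.002, 0.232, -0.973], [-1.0, 0.001, -0.002]]
shift [0.2 0.1 0.8]
zyaw -76.6 turn 0.1
```

Call:
play_rows --increments '[{"grip":30,"tx":0,"ty":0,"tz":0,"turn":1},{"grip":30,"tx":0,"ty":0,"tz":0,"turn":2},{"grip":30,"tx":0,"ty":0,"tz":0,"turn":2}]'

```text
clock: 9.98
position: [520.5, -146.9, 59.8]
tool_rot: [0.448, 0.548, -0.447, 0.547]
wrist_force: [-2.6, 5.8, 6.8]
width: 36.2
```

Run:
```python
from h import *
rel([520.7,-147.7,59.6],-76.7)
```

```text
t 9.98 pos [ 520.5 -146.9   59.8] w 36.2 F [-2.6  5.8  6.8] M [1.21 0.32 0.13]
q [-4.12e-01  4.77e-01 -3.64e-01  7.29e-01  2.00e-03  2.53e+00]
R [[0.001, 0.98, 0.198], [0.002, 0.198, -0.98], [-1.0, 0.001, -0.002]]
shift [0.2 0.1 0.8]
zyaw -78.56 turn -1.86
```

Call:
play_rows --increments '[{"grip":30,"tx":0,"ty":0,"tz":0,"turn":1},{"grip":30,"tx":0,"ty":0,"tz":0,"turn":2},{"grip":30,"tx":0,"ty":0,"tz":0,"turn":2}]'

```text
clock: 10.23
position: [520.5, -146.9, 59.8]
tool_rot: [0.458, 0.54, -0.456, 0.539]
wrist_force: [-1.6, 6.8, 6.5]
width: 36.1
```

Run:
```python
from h import *
rel([520.7,-147.7,59.6],-76.7)
```

```text
t 10.23 pos [ 520.5 -146.9   59.8] w 36.1 F [-1.6  6.8  6.5] M [1.21 0.35 0.19]
q [-4.110e-01  4.770e-01 -3.640e-01  7.290e-01  2.000e-03  2.565e+00]
R [[0.001, 0.986, 0.164], [0.002, 0.164, -0.986], [-1.0, 0.001, -0.002]]
shift [0.2 0.1 0.8]
zyaw -80.56 turn -3.86
```

Call:
play_rows --increments '[{"grip":30,"tx":0,"ty":0,"tz":0,"turn":1},{"grip":30,"tx":0,"ty":0,"tz":0,"turn":2},{"grip":30,"tx":0,"ty":0,"tz":0,"turn":2}]'

```text
clock: 10.48
position: [520.5, -146.9, 59.8]
tool_rot: [0.467, 0.532, -0.466, 0.531]
wrist_force: [-0.9, 5.8, 7.1]
width: 36.2
```

Run:
```python
from h import *
s,R=rel([520.7,-147.7,59.6],-76.7),0
print(r.state()['tau'])
cv2.imwrite('pics/w10.png',r.camera('wrist')[:,:,::-1])
```

```text
t 10.48 pos [ 520.5 -146.9   59.8] w 36.2 F [-0.9  5.8  7.1] M [1.29 0.24 0.21]
q [-4.12e-01  4.77e-01 -3.64e-01  7.29e-01  2.00e-03  2.60e+00]
R [[0.001, 0.992, 0.129], [0.002, 0.129, -0.992], [-1.0, 0.001, -0.002]]
shift [0.2 0.1 0.8]
zyaw -82.56 turn -5.86
[ -3.2303343  -56.86044931  27.13473022  -1.54437248  -1.55923884
   0.47632461]
```

View pics/w10.png

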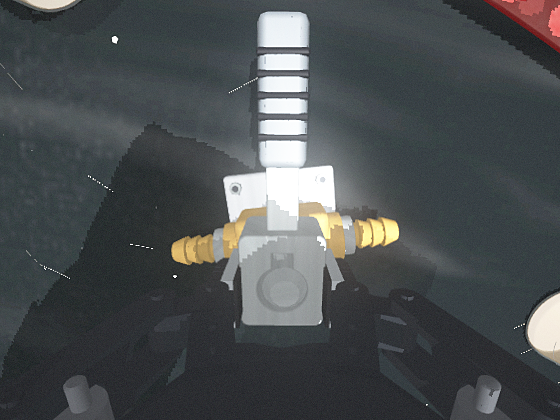

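Call:
play_rows --increments '[{"grip":30,"tx":0,"ty":0,"tz":0,"turn":1},{"grip":30,"tx":0,"ty":0,"tz":0,"turn":2},{"grip":30,"tx":0,"ty":0,"tz":0,"turn":2}]'

```text
clock: 10.78
position: [520.6, -146.9, 59.8]
tool_rot: [0.476, 0.523, -0.475, 0.523]
wrist_force: [-0.5, 6.2, 6.0]
width: 36.0
```

Run:
```python
from h import *
rel([520.7,-147.7,59.6],-76.7)
```

```text
t 10.78 pos [ 520.6 -146.9   59.8] w 36.0 F [-0.5  6.2  6. ] M [1.26 0.2  0.24]
q [-4.120e-01  4.770e-01 -3.640e-01  7.290e-01  2.000e-03  2.635e+00]
R [[0.001, 0.996, 0.095], [0.002, 0.095, -0.995], [-1.0, 0.001, -0.002]]
shift [0.2 0.  0.8]
zyaw -84.56 turn -7.86
```

Call:
play_rows --increments '[{"grip":30,"tx":0,"ty":0,"tz":0,"turn":1},{"grip":30,"tx":0,"ty":0,"tz":0,"turn":2},{"grip":30,"tx":0,"ty":0,"tz":0,"turn":2}]'

```text
clock: 11.03
position: [520.6, -146.8, 59.8]
tool_rot: [0.486, 0.515, -0.484, 0.515]
wrist_force: [-0.7, 6.7, 6.0]
width: 36.0
```

Run:
```python
from h import *
rel([520.7,-147.7,59.6],-76.7)
m=r.camera_model('wrist')
a=r.camera('wrist')[:,:,::-1];cv2.imwrite('pics/w11.png',a)
cv2.imwrite('pics/w11c.png',cv2.resize(a[230:330,232:332],(600,600),interpolation=cv2.INTER_CUBIC))
```

```text
t 11.03 pos [ 520.6 -146.8   59.8] w 36.0 F [-0.7  6.7  6. ] M [1.3  0.2  0.19]
q [-4.11e-01  4.77e-01 -3.64e-01  7.29e-01  2.00e-03  2.67e+00]
R [[0.001, 0.998, 0.06], [0.002, 0.06, -0.998], [-1.0, 0.001, -0.002]]
shift [0.2 0.  0.9]
zyaw -86.56 turn -9.86
```

View pics/w11c.png

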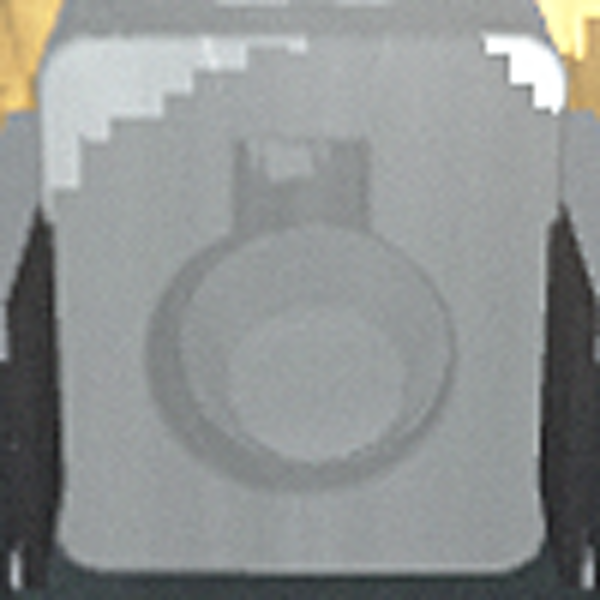

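View pics/w11.png

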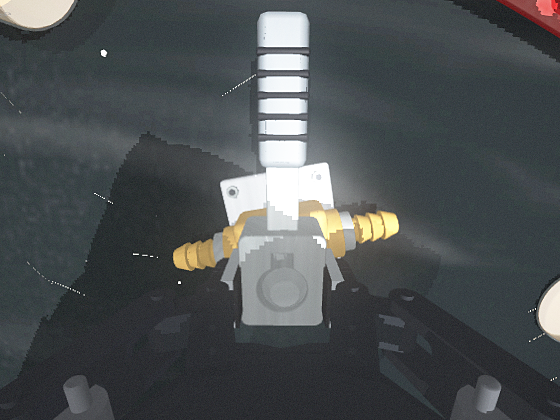

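Run:
```python
from h import *
m=r.camera_model('wrist')
P=lambda x,y,z:px2w(m,232+x/6-.4,230+y/6-.4,z)
c=P(316,385,90);print(c)
for p in[(258,165),(289,165),(318,165),(289,150)]:
    q=P(*p,76);d=q-c;print(p,q.round(1),np.hypot(*d[:2]).round(1),np.degrees(np.arctan2(d[1],d[0])).round(1))
a=cv2.imread('pics/w11.png');cv2.imwrite('pics/w11d.png',cv2.resize(a[150:290,160:410],(800,448),interpolation=cv2.INTER_CUBIC))
```

```text
[ 520.24681485 -147.58996523   90.        ]
(258, 165) [ 530.9 -142.5   76. ] 11.9 25.6
(289, 165) [ 531.1 -144.9   76. ] 11.2 14.0
(318, 165) [ 531.2 -147.1   76. ] 11.0 2.3
(289, 150) [ 532.4 -144.8   76. ] 12.4 12.9
```

View pics/w11d.png

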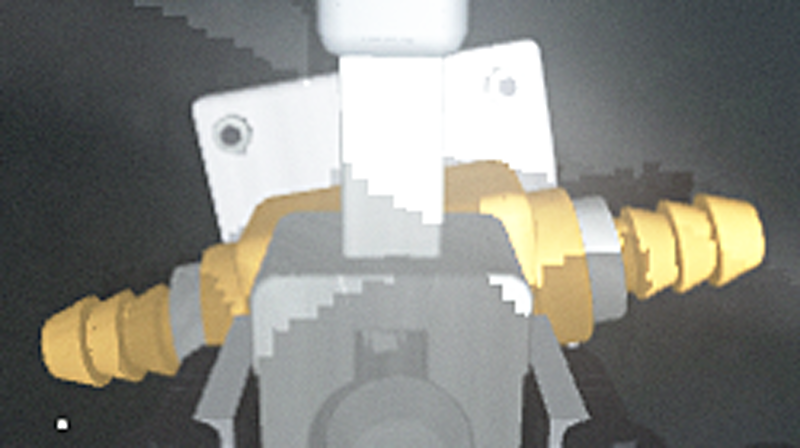

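Call:
play_rows --increments '[{"grip":30,"tx":0,"ty":0,"tz":0.4,"turn":1},{"grip":30,"tx":0,"ty":0,"tz":0.8,"turn":2},{"grip":30,"tx":0,"ty":0,"tz":0.8,"turn":2}]'

```text
clock: 11.33
position: [520.7, -146.8, 59.8]
tool_rot: [0.495, 0.507, -0.492, 0.506]
wrist_force: [-0.4, 9.5, 8.2]
width: 35.7
```

Run:
```python
from h import *
rel([520.7,-147.7,59.6],-76.7)
```

```text
t 11.33 pos [ 520.7 -146.8   59.8] w 35.7 F [-0.4  9.5  8.2] M [2.09 0.12 0.42]
q [-0.412  0.478 -0.363  0.73   0.004  2.703]
R [[0.001, 1.0, 0.026], [0.004, 0.026, -1.0], [-1.0, 0.001, -0.004]]
shift [ 0.2 -0.   0.9]
zyaw -88.51 turn -11.81
```

Call:
play_rows --increments '[{"grip":30,"tx":0,"ty":0,"tz":0,"turn":1},{"grip":30,"tx":0,"ty":0,"tz":0,"turn":2},{"grip":30,"tx":0,"ty":0,"tz":0,"turn":2}]'

```text
clock: 11.58
position: [520.9, -146.6, 59.8]
tool_rot: [0.503, 0.498, -0.501, 0.497]
wrist_force: [0.6, 10.2, 6.6]
width: 36.3
```

Run:
```python
from h import *
rel([520.7,-147.7,59.6],-76.7)
m=r.camera_model('wrist')
a=r.camera('wrist')[:,:,::-1];cv2.imwrite('pics/w12.png',a)
cv2.imwrite('pics/w12c.png',cv2.resize(a[230:330,232:332],(600,600),interpolation=cv2.INTER_CUBIC))
```

```text
t 11.58 pos [ 520.9 -146.6   59.8] w 36.3 F [ 0.6 10.2  6.6] M [ 2.24 -0.09  0.73]
q [-0.412  0.478 -0.363  0.73   0.004  2.738]
R [[0.002, 1.0, -0.008], [0.004, -0.008, -1.0], [-1.0, 0.002, -0.004]]
shift [ 0.2 -0.2  1.1]
zyaw -90.47 turn -13.77
```

View pics/w12c.png

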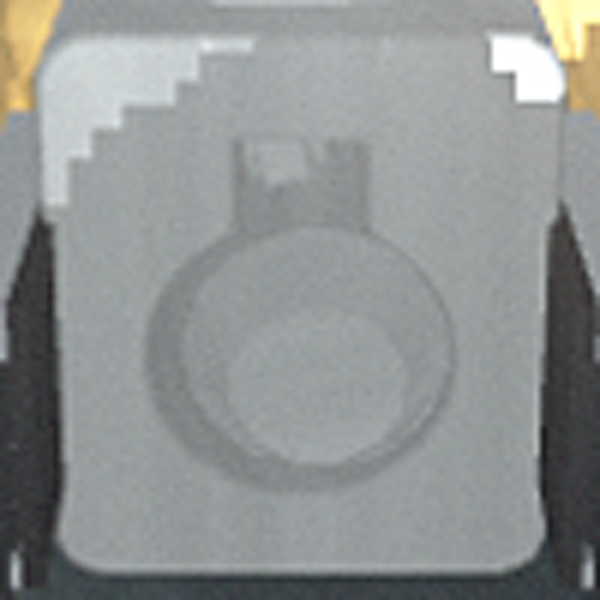

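Call:
play_rows --increments '[{"grip":30,"tx":0,"ty":0,"tz":0,"turn":-4},{"grip":30,"tx":0,"ty":0,"tz":0,"turn":-8},{"grip":30,"tx":0,"ty":0,"tz":0,"turn":-12},{"grip":30,"tx":0,"ty":0,"tz":0,"turn":-12}]'

```text
clock: 11.97
position: [520.8, -148.7, 59.8]
tool_rot: [0.447, 0.548, -0.447, 0.548]
wrist_force: [-0.9, 2.1, 5.2]
width: 36.2
```

Run:
```python
from h import *
rel([520.7,-147.7,59.6],-76.5)
m=r.camera_model('wrist')
a=r.camera('wrist')[:,:,::-1];cv2.imwrite('pics/w13.png',a)
cv2.imwrite('pics/w13c.png',cv2.resize(a[230:330,232:332],(600,600),interpolation=cv2.INTER_CUBIC))
```

```text
t 11.97 pos [ 520.8 -148.7   59.8] w 36.2 F [-0.9  2.1  5.2] M [0.34 0.22 0.07]
q [-0.413  0.478 -0.363  0.729  0.     2.525]
R [[0.001, 0.979, 0.202], [-0.0, 0.202, -0.979], [-1.0, 0.001, 0.0]]
shift [ 0.2  0.1 -1. ]
zyaw -78.37 turn -1.87
```

View pics/w13c.png

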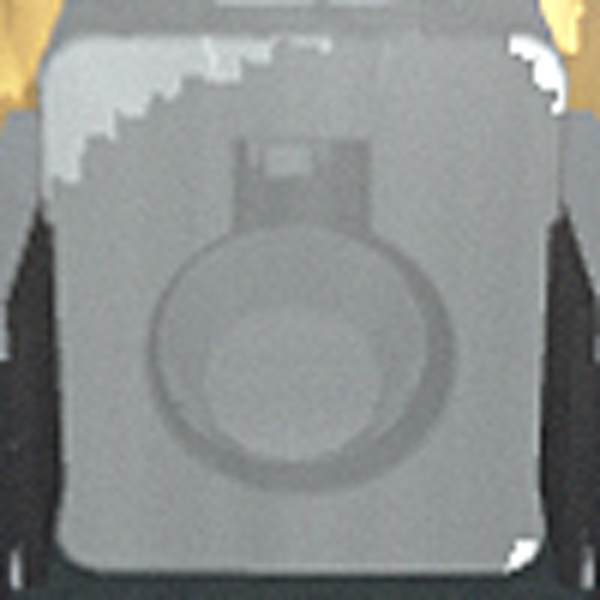

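View pics/w13.png

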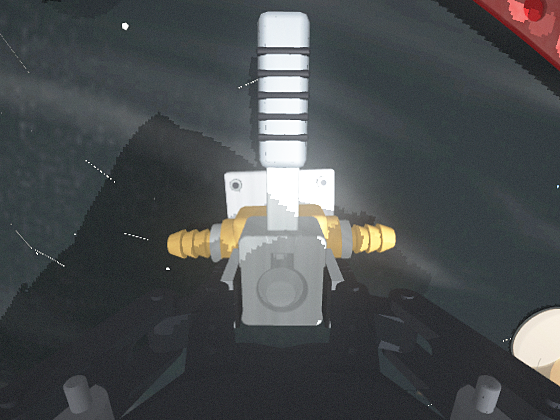

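Call:
play_rows --increments '[{"grip":30,"tx":0,"ty":0.1,"tz":-0.9,"turn":-0.9},{"grip":30,"tx":0,"ty":0.1,"tz":-0.9,"turn":-1.9},{"grip":30,"tx":0,"ty":0.1,"tz":-0.9,"turn":-1.9}]'

```text
clock: 12.27
position: [521.0, -148.3, 59.7]
tool_rot: [0.439, 0.554, -0.438, 0.555]
wrist_force: [0.7, -0.0, 6.3]
width: 36.4
```

Run:
```python
from h import *
rel([520.7,-147.7,59.6],-76.5)
m=r.camera_model('wrist')
a=r.camera('wrist')[:,:,::-1];cv2.imwrite('pics/w14.png',a)
b=cv2.resize(a[230:330,232:332],(600,600),interpolation=cv2.INTER_CUBIC)
cv2.imwrite('pics/w14c.png',b)
```

```text
t 12.27 pos [ 521.  -148.3   59.7] w 36.4 F [ 0.7 -0.   6.3] M [0.03 0.03 0.09]
q [-0.412  0.478 -0.363  0.728  0.     2.497]
R [[0.002, 0.973, 0.23], [-0.001, 0.23, -0.973], [-1.0, 0.001, 0.001]]
shift [ 0.1 -0.2 -0.7]
zyaw -76.68 turn -0.18
```

View pics/w14c.png

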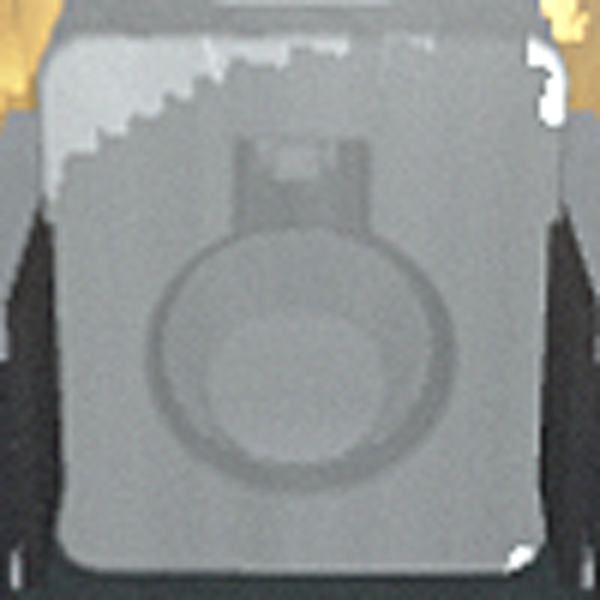

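Call:
play_rows --increments '[{"grip":42,"tx":0,"ty":0,"tz":0,"turn":0},{"grip":50,"tx":0,"ty":0,"tz":0,"turn":0},{"grip":65,"tx":0,"ty":0,"tz":0,"turn":0},{"grip":75,"tx":0,"ty":0,"tz":0,"turn":0},{"grip":75,"tx":0,"ty":0,"tz":0,"turn":0}]'

```text
clock: 12.73
position: [520.1, -147.9, 59.0]
tool_rot: [0.439, 0.555, -0.439, 0.555]
wrist_force: [0.8, -0.1, 0.4]
width: 75.2
```

Call:
play_rows --increments '[{"grip":75,"tx":-10,"ty":0,"tz":0,"turn":0},{"grip":75,"tx":-30,"ty":0,"tz":0,"turn":0},{"grip":75,"tx":-60,"ty":0,"tz":0,"turn":0},{"grip":75,"tx":-95,"ty":0,"tz":0,"turn":0},{"grip":75,"tx":-130,"ty":-20,"tz":0,"turn":0}]'

```text
clock: 13.15
position: [502.5, -152.3, 191.2]
tool_rot: [0.439, 0.554, -0.438, 0.555]
wrist_force: [-0.5, -0.4, 0.1]
width: 75.2
```

Call:
play_rows --increments '[{"grip":75,"tx":-20,"ty":-30,"tz":0,"turn":0},{"grip":75,"tx":-20,"ty":-30,"tz":0,"turn":0},{"grip":75,"tx":-20,"ty":-30,"tz":0,"turn":0}]'

```text
clock: 13.4
position: [471.6, -160.0, 211.2]
tool_rot: [0.439, 0.553, -0.439, 0.556]
wrist_force: [-0.0, 0.7, 0.0]
width: 74.9
```

Run:
```python
from h import *
import pickle
s,R=st();m=r.camera_model('wrist')
a=r.camera('wrist')[:,:,::-1];cv2.imwrite('pics/w15.png',a);pickle.dump((m,s),open('w15.pkl','wb'))
u,v=w2px(m,[545,-142,75]).astype(int);print(u,v)
u0,v0=max(u-70,0),max(v-60,0);print(u0,v0)
cv2.imwrite('pics/w15c.png',cv2.resize(a[v0:v0+120,u0:u0+140],(700,600),interpolation=cv2.INTER_CUBIC))
```

```text
t 13.4 pos [ 471.6 -160.   211.2] w 74.9 F [-0.   0.7  0. ] M [-0.02 -0.04 -0.01]
q [-0.474  0.25  -0.264  1.054  0.     2.436]
R [[0.003, 0.973, 0.229], [-0.001, 0.229, -0.973], [-1.0, 0.003, 0.002]]
281 121
211 61
```

View pics/w15.png

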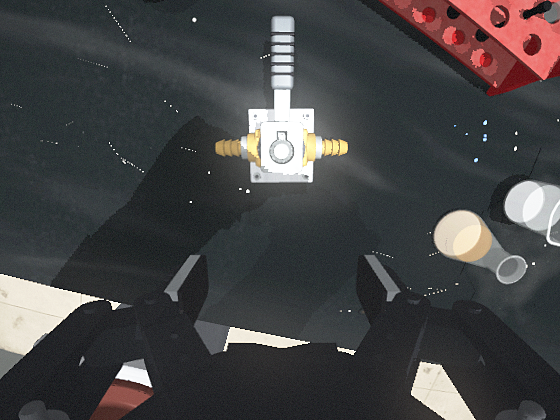

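View pics/w15c.png

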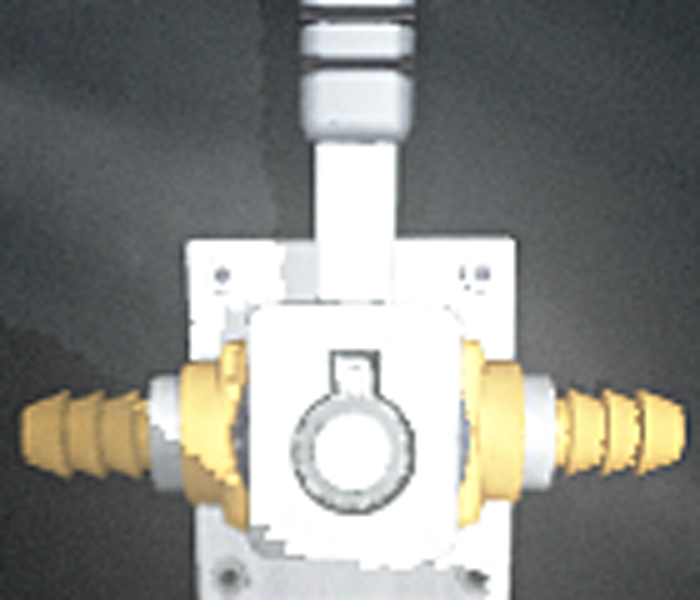

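Run:
```python
from h import *
import pickle
m,s=pickle.load(open('w15.pkl','rb'))
P=lambda x,y,z:px2w(m,211+x/5-.4,61+y/5-.4,z)
ang=lambda d:np.degrees(np.arctan2(d[1],d[0])).round(1)
a=P(22,432,27);b=P(685,437,27);print('pipe',ang(a-b)-90)
c=P(354,450,90);print('c',c,'bore',P(353,445,86),'rib',ang(P(353,378,76)-c))
t=P(357,305,82);k=[P(250,310,86),P(460,310,86)];print('hub',ang(k[0]-k[1])-90)
L=px2w(m,283,16,80);print('lever',ang(L-P(353,447,86)),np.linalg.norm((L-P(353,447,86))[:2]))
e=[P(186,240,8),P(516,238,8)];print('plate',ang(e[0]-e[1])-90)
A=cv2.imread('pics/w15.png');cv2.imwrite('pics/w15d.png',cv2.resize(A[125:170,260:305],(600,600),interpolation=cv2.INTER_CUBIC))
cv2.imwrite('pics/t15.png',r.camera('top')[:,:,::-1])
```

```text
pipe 12.799999999999997
c [ 520.7694257  -147.85078556   90.        ] bore [ 521.33543319 -147.5363688    86.        ] rib 14.0
hub 13.200000000000003
lever 12.4 110.9423243364454
plate 13.599999999999994
```

View pics/w15d.png

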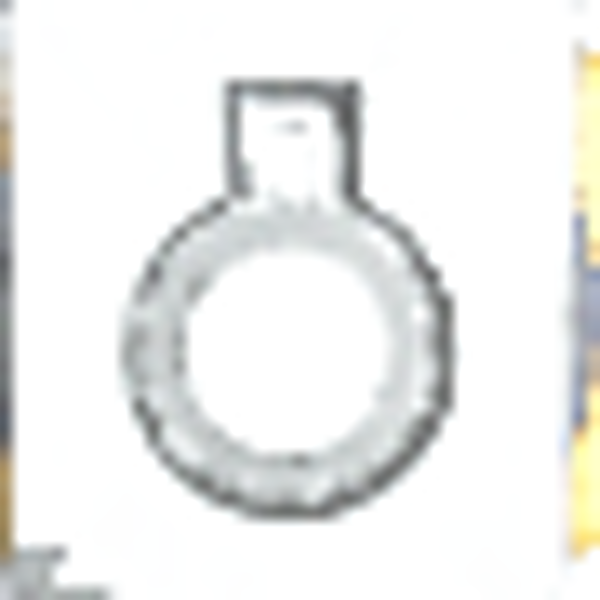

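View pics/t15.png

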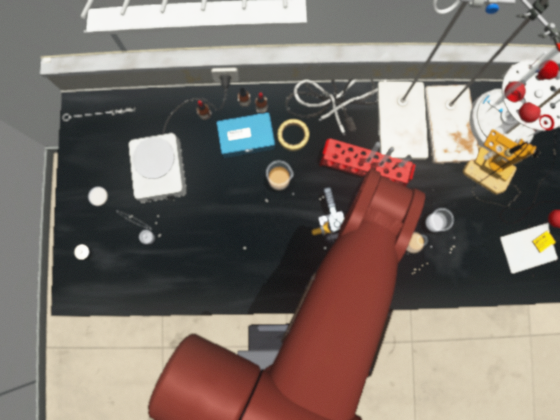

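Lever, hub, rib, pipe and plate all agree within about 1.5°. The beaker (279,176), bottle (146,236) and flask (415,242) are where they were in the first top picture. Handing in.

```bash
python3 -c "
from cell import r
print(r.job_done())"
```

```text
the job is handed in; nothing more can be done
None
```

The handle is back on the stem, fully home on the collar, and the valve is turned clockwise to its stop. The job was handed in at about 13.5 s of robot time, and no verdict was reported.

- **Fit:** I gripped the hub by its flats, lined the keyway up with the rib at about 87.5° in the world frame (stem about 0.28 rad), and slid it down. It met no resistance until the collar, where the contact height matched fully home to within about 0.1 mm.
- **Stop:** I turned the stem until the wrist torque rose from about 0.2 to 0.73 N m. I then eased the handle back within the keyway's play so the lever lies across the pipe, let go and backed off.
- **Last checks:**
  - In the final wrist picture the pipe's perpendicular measured 12.8°, the plate 13.6°, the hub 13.2°, the lever 12.4° and the rib 14.0°. They agree within about 1.5°, which is about the accuracy of reading the pixels.
  - The wrist force was near zero and the gripper was clear.
  - By eye, the flask, weighing bottle and beaker stand at the same pixels as in the first top picture; the arm partly hid the flask in the last one.
- **Extra play:** The lever had to go about 14° past straight before the torque climbed. The stated play is about 6° each way; I put the rest down to the bore's side clearance and some flex while pressing on the stop.

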